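# Move the gauge queue to the calibration rack

### The job

Move all four pressure gauges, dial up, from the wooden intake rack into the grey calibration rack, one to a hole and fully seated, keeping their queue order: the gauge nearest the intake rack's white end goes into the hole nearest the calibration rack's white end, the next one beside it, and so on to the black end. They are delicate: keep them upright and set them down gently, never dropping them.

Things in the scene. Friction and masses are not known exactly. Their poses are not given: they have to be found in the camera images.
- gauge_red: pressure gauge with a red round case, cream dial up; case 54 mm in diameter, 34 mm high, on a brass stem 14 mm in diameter, 16 mm long, pointing down (about 150 g). Origin: centre of the stem's lower end, z up along the axis; case from 16 to 50 mm above it. Round: yaw is of no account. Starts seated in the wooden intake rack.
- gauge_yellow: pressure gauge with a yellow round case, cream dial up; case 54 mm in diameter, 34 mm high, on a brass stem 14 mm in diameter, 16 mm long, pointing down (about 150 g). Origin: centre of the stem's lower end, z up along the axis; case from 16 to 50 mm above it. Round: yaw is of no account. Starts seated in the wooden intake rack.
- gauge_green: pressure gauge with a green round case, cream dial up; case 54 mm in diameter, 34 mm high, on a brass stem 14 mm in diameter, 16 mm long, pointing down (about 150 g). Origin: centre of the stem's lower end, z up along the axis; case from 16 to 50 mm above it. Round: yaw is of no account. Starts seated in the wooden intake rack.
- gauge_blue: pressure gauge with a blue round case, cream dial up; case 54 mm in diameter, 34 mm high, on a brass stem 14 mm in diameter, 16 mm long, pointing down (about 150 g). Origin: centre of the stem's lower end, z up along the axis; case from 16 to 50 mm above it. Round: yaw is of no account. Starts seated in the wooden intake rack.
- ticket_red: flat red ticket, 13 x 36 x 2 mm, fixed on the fixed wooden intake rack (82 x 340 mm, top 28 mm above the table) by the hole where the red gauge starts. Origin: centre of its underside. That hole's centre is 40 mm along the ticket's +x; the row of holes runs along its y, 75 mm apart, white end of the rack at +y, black end at -y (end blocks 12 mm high, 159 mm from mid-row).
- ticket_yellow: flat yellow ticket, 13 x 36 x 2 mm, fixed on the fixed wooden intake rack (82 x 340 mm, top 28 mm above the table) by the hole where the yellow gauge starts. Origin: centre of its underside. That hole's centre is 40 mm along the ticket's +x; the row of holes runs along its y, 75 mm apart, white end of the rack at +y, black end at -y (end blocks 12 mm high, 159 mm from mid-row).
- ticket_green: flat green ticket, 13 x 36 x 2 mm, fixed on the fixed wooden intake rack (82 x 340 mm, top 28 mm above the table) by the hole where the green gauge starts. Origin: centre of its underside. That hole's centre is 40 mm along the ticket's +x; the row of holes runs along its y, 75 mm apart, white end of the rack at +y, black end at -y (end blocks 12 mm high, 159 mm from mid-row).
- ticket_blue: flat blue ticket, 13 x 36 x 2 mm, fixed on the fixed wooden intake rack (82 x 340 mm, top 28 mm above the table) by the hole where the blue gauge starts. Origin: centre of its underside. That hole's centre is 40 mm along the ticket's +x; the row of holes runs along its y, 75 mm apart, white end of the rack at +y, black end at -y (end blocks 12 mm high, 159 mm from mid-row).
- cal_rack: grey calibration rack, a fixed block 68 (x) x 340 (y) x 28 mm (z) with four empty square through holes, 36 x 36 mm. Origin: centre of its underside, on the table; holes at x = 0, y = -112.5, -37.5, 37.5, 112.5 mm. A gauge is seated with its stem in a hole and its case flat on the rack's top (gauge origin 12 mm above the rack's; 11 mm of play each way).
- white_end: white end block fixed on top of one end of the grey calibration rack, 60 x 18 x 12 mm, at rack y = +159 or -159 mm (a black one is on the other end). Origin: centre of its underside. It marks the end from which places are counted.

How it is judged:
At the end, for the whole second after the job is handed in: All gauges at rest in the grey rack, upright within 0.12 rad, each within 13 mm of its hole's centre along and across the rack, origin 5 to 17 mm above the rack's; counted from the white ends, each has the same place as its ticket has in the intake rack (x of gauge_red in the frame of cal_rack between -0.013 and 0.013 m and z of gauge_red in the frame of cal_rack between 0.005 and 0.017 m and angle between each of gauge_red, gauge_yellow, gauge_green, gauge_blue's own z axis and vertical below 0.12 rad and linear speed of each of gauge_red, gauge_yellow, gauge_green, gauge_blue below 0.02 m/s and angular speed of each of gauge_red, gauge_yellow, gauge_green, gauge_blue below 0.3 rad/s and ((y of each of ticket_yellow, ticket_green, ticket_blue in the frame of ticket_red below 0.0375 m and horizontal distance between gauge_red and white_end between 0.0335 and 0.0595 m) or (y of any of ticket_yellow, ticket_green, ticket_blue in the frame of ticket_red above 0.0375 m and y of each of ticket_yellow, ticket_green, ticket_blue in the frame of ticket_red below 0.1125 m and horizontal distance between gauge_red and white_end between 0.1085 and 0.1345 m) or (y of any of ticket_yellow, ticket_green, ticket_blue in the frame of ticket_red above 0.1125 m and y of each of ticket_yellow, ticket_green, ticket_blue in the frame of ticket_red below 0.1875 m and horizontal distance between gauge_red and white_end between 0.1835 and 0.2095 m) or (y of any of ticket_yellow, ticket_green, ticket_blue in the frame of ticket_red above 0.1875 m and horizontal distance between gauge_red and white_end between 0.2585 and 0.2845 m)) and x of gauge_yellow in the frame of cal_rack between -0.013 and 0.013 m and z of gauge_yellow in the frame of cal_rack between 0.005 and 0.017 m and ((y of each of ticket_red, ticket_green, ticket_blue in the frame of ticket_yellow below 0.0375 m and horizontal distance between gauge_yellow and white_end between 0.0335 and 0.0595 m) or (y of any of ticket_red, ticket_green, ticket_blue in the frame of ticket_yellow above 0.0375 m and y of each of ticket_red, ticket_green, ticket_blue in the frame of ticket_yellow below 0.1125 m and horizontal distance between gauge_yellow and white_end between 0.1085 and 0.1345 m) or (y of any of ticket_red, ticket_green, ticket_blue in the frame of ticket_yellow above 0.1125 m and y of each of ticket_red, ticket_green, ticket_blue in the frame of ticket_yellow below 0.1875 m and horizontal distance between gauge_yellow and white_end between 0.1835 and 0.2095 m) or (y of any of ticket_red, ticket_green, ticket_blue in the frame of ticket_yellow above 0.1875 m and horizontal distance between gauge_yellow and white_end between 0.2585 and 0.2845 m)) and x of gauge_green in the frame of cal_rack between -0.013 and 0.013 m and z of gauge_green in the frame of cal_rack between 0.005 and 0.017 m and ((y of each of ticket_red, ticket_yellow, ticket_blue in the frame of ticket_green below 0.0375 m and horizontal distance between gauge_green and white_end between 0.0335 and 0.0595 m) or (y of any of ticket_red, ticket_yellow, ticket_blue in the frame of ticket_green above 0.0375 m and y of each of ticket_red, ticket_yellow, ticket_blue in the frame of ticket_green below 0.1125 m and horizontal distance between gauge_green and white_end between 0.1085 and 0.1345 m) or (y of any of ticket_red, ticket_yellow, ticket_blue in the frame of ticket_green above 0.1125 m and y of each of ticket_red, ticket_yellow, ticket_blue in the frame of ticket_green below 0.1875 m and horizontal distance between gauge_green and white_end between 0.1835 and 0.2095 m) or (y of any of ticket_red, ticket_yellow, ticket_blue in the frame of ticket_green above 0.1875 m and horizontal distance between gauge_green and white_end between 0.2585 and 0.2845 m)) and x of gauge_blue in the frame of cal_rack between -0.013 and 0.013 m and z of gauge_blue in the frame of cal_rack between 0.005 and 0.017 m and ((y of each of ticket_red, ticket_yellow, ticket_green in the frame of ticket_blue below 0.0375 m and horizontal distance between gauge_blue and white_end between 0.0335 and 0.0595 m) or (y of any of ticket_red, ticket_yellow, ticket_green in the frame of ticket_blue above 0.0375 m and y of each of ticket_red, ticket_yellow, ticket_green in the frame of ticket_blue below 0.1125 m and horizontal distance between gauge_blue and white_end between 0.1085 and 0.1345 m) or (y of any of ticket_red, ticket_yellow, ticket_green in the frame of ticket_blue above 0.1125 m and y of each of ticket_red, ticket_yellow, ticket_green in the frame of ticket_blue below 0.1875 m and horizontal distance between gauge_blue and white_end between 0.1835 and 0.2095 m) or (y of any of ticket_red, ticket_yellow, ticket_green in the frame of ticket_blue above 0.1875 m and horizontal distance between gauge_blue and white_end between 0.2585 and 0.2845 m))); the robot touches nothing.
It fails at once if a gauge is tipped more than 0.7 rad from upright (angle between any of gauge_red, gauge_yellow, gauge_green, gauge_blue's own z axis and vertical above 0.7 rad).
It fails at once if a gauge is dropped: it falls free, touching nothing, at more than 0.6 m/s (a fall of about 2 cm) ((linear speed of gauge_red above 0.6 m/s and contact force between gauge_red and anything else below 0.05 N) or (linear speed of gauge_yellow above 0.6 m/s and contact force between gauge_yellow and anything else below 0.05 N) or (linear speed of gauge_green above 0.6 m/s and contact force between gauge_green and anything else below 0.05 N) or (linear speed of gauge_blue above 0.6 m/s and contact force between gauge_blue and anything else below 0.05 N)).
It fails at once if a gauge strikes or is pressed on the calibration rack with more than 60 N (contact force between any of gauge_red, gauge_yellow, gauge_green, gauge_blue and cal_rack above 60 N).
It also fails if it takes over 93 s, if anything falls off the work surface, if the arm or the gripper's body presses on something with over 40 N, if the wrist force passes 120 N, or if a joint passes its speed limit or range.

### The arm

A 6-joint arm with a two-finger parallel gripper is mounted at the origin on the work surface. World frame = base frame: x ahead of the robot, y to its left, z up, the work surface at z = 0. Lengths are in m, angles in rad, forces in N, time in s.
With the tool pointing down it reaches from about 0.275 to 1 m from the base axis. Payload 8.4 kg.
Tool frame: the origin (TCP) lies midway between the tips of the shut fingers; the grasp point (between the pads) lies 19 mm behind it; z points along the fingers, y is the line along which they close (so a half turn about z gives the same grasp; the last joint's range is limited). The gripper opens to 85 mm and grips with 20 to 120 N. Pads are 22 mm wide; open, the fingers measure 114 mm over their backs; the gripper's body (76 mm by 85 mm) begins 54 mm behind the grasp point. The pads swing forward as they close: fully open they stand 13 mm farther back than shut.
Start: joints at [1.226, 0.353, 1.633, -0, 1.155, -0.002], TCP at [0.21, 0.589, 0.231] pointing down, gripper open.
Joint ranges: [-2.63, 2.63], [-0.92, 2.1], [0.06, 2.66], [-1.3, 4.44], [0, 2.69], [-3.02, 3.02]. Speed limits (rad/s): [2.22, 2.22, 2.79, 3.14, 3.14, 3.14].

### API

Orientations are given as a 3x3 rotation matrix whose columns are the frame's x, y, z axes.
In Python, from cell import robot gives the robot as it stands. The module is installed in compiled form; this text tells all that it offers. Calls block until the motion is done:
- robot.move_ptp(position, orientation): joint-space move of the TCP to a pose.
- robot.line_to(position, rot=None, rate=0.15): straight line of the TCP; rot=None keeps the orientation; rate is the mean speed in m/s.
- robot.goto_joints(angles): joint-space move.
- robot.open() and robot.grab(squeeze=None): open the fingers fully, or close them until they stop; squeeze is the grip in N (None keeps the last).
- robot.dwell(seconds).
- robot.ik(position, orientation): joint angles nearest the present ones, or None.
- robot.get_obs(): the state.
- robot.capture(name): name is "scene" or "top" or "wrist"; returns (picture, depth): 400x640x3 uint8, blue, green, red; 400x640 float32, m along the optical axis (not along the pixel's ray), 0 where there is no reading.
- robot.get_calibration(name): a dict with "fx", "fy", "cx", "cy" (pixels), "T" (4x4, takes a point from camera to world coordinates); the wrist camera has in their place "T_tool_cam" (4x4, takes a point from camera to tool coordinates, whose origin is the TCP and whose axes are the flange's). Camera axes: x right, y down, z forward; pixel columns grow to the right and rows downward; lengths in m; the calibration is good to about 2 mm. A picture is of the moment at which its call begins: read the wrist's pose just before it. get_calibration takes no time and is no camera call.
A pose or a line that the arm cannot do raises robot.Unreachable and nothing moves.
- robot.close_job(): hands the job in; it is judged then, once.
Trained networks look in the newest picture that a camera, given by its name, has taken for a name from the list of things; names that differ only in an ending like _2 or _b are one class to them, and where a whole thing is asked for, a point or a joint stands for the part that bears it (a point fixed in the world has none). Each returns a list of dicts, best first, with "conf" (0 to 1); they miss things now and then, are a little off and sometimes report something else, mostly with a low value. They report only what shows in the picture. A call takes as long as a camera call.
- robot.find_in(label, camera): "rect" ([left, top, right, bottom] in pixels, round what is visible of it).
- robot.cut_out(label, camera): "region" (400x640 bool, what is visible of it) and "rect" ([left, top, right, bottom] in pixels, round what is visible of it).
- robot.place_of(label, camera): "at" ([column, row] in pixels: a listed point, or the origin of a listed thing).
The state is a dict: "clock": time; "joint_positions": joint angles; "qd": joint speeds; "joint_efforts": joint torques, N m; "tcp_pos": TCP position; "tcp_rot": TCP orientation; "wrist_force": force on the tool from outside, world axes, zero at the start; "ft_torque": the same for the moment, N m; "opening": opening from 0.0 (shut) to 1.0 (fully open); "grasp_force": force on a finger pad.
Only numpy, scipy, OpenCV 4.12 (cv2) and the standard library are available. Lean on these libraries where they do the work, as an engineer would, in place of code of your own. Each camera call takes 0.05 s, during which the arm holds its last target. There are 200 camera calls.

## Working session

There is one attempt and no reset: what is moved stays moved. The work goes in short steps, each a Python script; the robot and the scene stay as the last script left them, time stands still between calls to the robot, and variables do not carry over. Pictures are saved under pics/ and viewed, at most 14 in all, crops included, and the job is handed in when it is done.

```bash
mkdir -p pics && python3 - <<'E'
from cell import robot
import cv2, numpy as np
for c in ("top","scene"):
    p,d=robot.capture(c); cv2.imwrite(f"pics/{c}0.png",p); np.save(f"{c}0.npy",d)
    k=robot.get_calibration(c); T=np.array(k["T"]); print(c,k["fx"],k["cx"],k["cy"],T.round(3).tolist())
    for l in ["gauge_red","gauge_yellow","gauge_green","gauge_blue","ticket_red","ticket_yellow","ticket_green","ticket_blue","cal_rack","white_end"]:
        for r in robot.cut_out(l,c)[:2]:
            v,u=np.nonzero(r["region"]); z=d[v,u]; ok=z>0; u,v,z=u[ok],v[ok],z[ok]
            P=np.c_[(u-k["cx"])*z/k["fx"],(v-k["cy"])*z/k["fy"],z]@T[:3,:3].T+T[:3,3]
            print(l,round(r["conf"],2),np.round(r["rect"]).tolist(),len(z),np.median(P,0).round(3) if len(z) else None, np.percentile(P,[2,98],axis=0).round(3).tolist() if len(z) else None)
print(robot.get_obs())
E
```

```text
top 469.7166332716391 318.149266343844 193.25571538436517 [[0.005, -0.98, 0.201, 0.401], [-1.0, -0.005, -0.0, -0.019], [0.001, -0.201, -0.98, 0.741], [0.0, 0.0, 0.0, 1.0]]
gauge_red 0.88 [343.0, 248.0, 379.0, 292.0] 1193 [ 0.43  -0.082  0.063] [[0.406, -0.108, 0.028], [0.455, -0.057, 0.066]]
gauge_yellow 0.83 [292.0, 244.0, 327.0, 280.0] 1076 [ 0.441 -0.007  0.063] [[0.417, -0.03, 0.06], [0.465, 0.016, 0.066]]
gauge_green 0.83 [189.0, 233.0, 232.0, 267.0] 1196 [0.457 0.138 0.063] [[0.433, 0.115, 0.033], [0.48, 0.164, 0.065]]
gauge_blue 0.87 [242.0, 237.0, 283.0, 272.0] 1142 [0.449 0.064 0.063] [[0.425, 0.04, 0.042], [0.474, 0.089, 0.066]]
gauge_blue 0.2 [346.0, 291.0, 368.0, 300.0] 207 [ 0.392 -0.078  0.03 ] [[0.384, -0.095, 0.028], [0.399, -0.061, 0.033]]
ticket_red 0.8 [343.0, 292.0, 369.0, 299.0] 169 [ 0.392 -0.077  0.03 ] [[0.386, -0.093, 0.028], [0.398, -0.061, 0.033]]
ticket_yellow 0.59 [295.0, 284.0, 319.0, 296.0] 234 [ 0.4   -0.003  0.03 ] [[0.393, -0.02, 0.027], [0.409, 0.015, 0.033]]
ticket_green 0.48 [196.0, 272.0, 218.0, 284.0] 212 [0.418 0.147 0.03 ] [[0.411, 0.13, 0.028
[... 1610 characters left out ...]
6,
        1.15520508e+00, -2.37953130e-03]), 'qd': array([-0.00163045,  0.00028633, -0.00037904, -0.00045817,  0.00013554,
       -0.00068364]), 'joint_efforts': array([-4.05377268e-04, -6.05213356e+01, -3.42432797e+01, -1.05492315e-04,
        1.31874665e-03,  1.43847865e-05]), 'tcp_pos': array([0.21004976, 0.58863571, 0.23126185]), 'tcp_rot': array([[-9.41822694e-01,  3.36110120e-01, -2.21969578e-05],
       [ 3.36110121e-01,  9.41822693e-01, -4.27648794e-05],
       [ 6.53188984e-06, -4.77375561e-05, -9.99999999e-01]]), 'wrist_force': array([0.43797666, 0.29860493, 0.07763581]), 'ft_torque': array([-0.02774509, -0.05096769,  0.00711957]), 'grasp_force': 0.0, 'opening': 1.002500560030887}
```

View pics/top0.png

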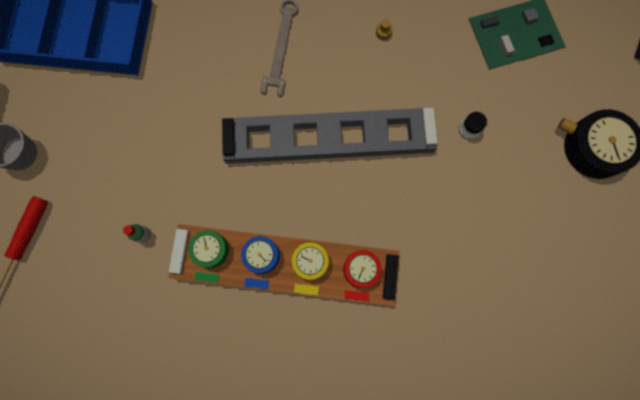

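View pics/scene0.png

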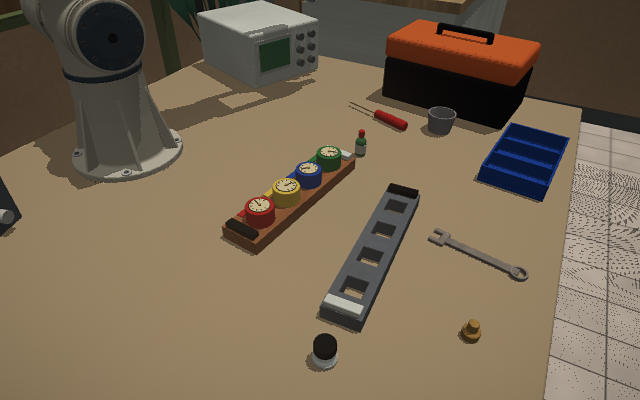

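Top picture: the intake rack's white end is at the left, (178,250). The order from there is green (208,249), blue (261,254), yellow (311,260), red (363,268). The grey rack's white end is at the right, (430,127), and its holes are at about (399,130), (352,132), (306,134) and (259,137). The scene view confirms this and shows the holes empty. The two cameras differ by about 6 mm, so I'll refine with the wrist camera from above.

```bash
cat > h.py <<'E'
from cell import robot
import cv2, numpy as np
G=["green","blue","yellow","red"]
def R(a):  # a: angle of rack's row from world +y; tool y across the row, z down
    y=np.array([np.cos(a),np.sin(a),0]); z=np.array([0,0,-1.]); return np.c_[np.cross(y,z),y,z]
def cloud(cam):
    o=robot.get_obs(); p,d=robot.capture(cam); k=robot.get_calibration(cam)
    if cam=="wrist":
        T=np.eye(4); T[:3,:3]=o["tcp_rot"]; T[:3,3]=o["tcp_pos"]; T=T@np.array(k["T_tool_cam"])
    else: T=np.array(k["T"])
    v,u=np.mgrid[:400,:640]
    P=np.stack([(u-k["cx"])*d/k["fx"],(v-k["cy"])*d/k["fy"],d],-1)@T[:3,:3].T+T[:3,3]
    P[d<=0]=np.nan
    return p,P
def gauge(P,cam,g):  # centre of the case's top face
    out=[]
    for r in robot.cut_out("gauge_"+g,cam):
        if r["conf"]<.4: continue
        Q=P[r["region"]]; Q=Q[np.isfinite(Q[:,0])]
        if len(Q)<50: continue
        zt=np.percentile(Q[:,2],90); Q=Q[abs(Q[:,2]-zt)<.006]
        lo,hi=np.percentile(Q,[1,99],axis=0)
        out.append((round(r["conf"],2),((lo+hi)/2).round(4).tolist(),(hi-lo)[:2].round(3).tolist(),round(zt,4)))
    return out
def holes(P,c,a):  # grey-rack fit: top-face pixels in a window about guess c, row angle a
    A=np.array([[np.cos(a),np.sin(a)],[-np.sin(a),np.cos(a)]])
    L=(P[...,:2]-c)@A.T
    m=(abs(L[...,0])<.05)&(abs(L[...,1])<.19)&(P[...,2]>.016)&(P[...,2]<.036)
    return cv2.minAreaRect(P[m][:,:2].astype(np.float32)*1000), m.sum(), np.median(P[m][:,2])
E
python3 - <<'E'
from h import *
p,P=cloud("top")
print([gauge(P,"top",g) for g in G]); print(holes(P,np.array([.645,-.04]),.06))
print({k:np.round(v,3).tolist() for k,v in robot.get_calibration("wrist").items()})
for i,(x,y,a) in enumerate([(.445,.03,-.12),(.645,-.04,.06)]):
    robot.move_ptp([x-.06,y,.33],R(a)); robot.dwell(.3)
    p,P=cloud("wrist"); cv2.imwrite(f"pics/w{i}.png",p)
    if i==0: print([gauge(P,"wrist",g) for g in G])
    else: print(holes(P,np.array([x,y]),a))
    if i==1: np.save("P1.npy",P)
    print("we",[(r["conf"],np.nanmedian(P[r["region"]],0)) for r in robot.cut_out("white_end","wrist")])
    print(robot.get_obs()["clock"],robot.get_obs()["joint_positions"].round(2))
E
python3 -c "
import cv2;a=[cv2.imread(f'pics/w{i}.png') for i in (0,1)]
cv2.imwrite('pics/w.png',cv2.resize(cv2.vconcat(a),(480,600)))"
```

```text
[[(0.6, [0.4575, 0.1413, 0.0627], [0.049, 0.05], np.float64(0.0645))], [(0.65, [0.4501, 0.0646, 0.063], [0.049, 0.049], np.float64(0.0647))], [(0.63, [0.4414, -0.0074, 0.0631], [0.05, 0.049], np.float64(0.0648))], [(0.76, [0.4306, -0.0826, 0.0629], [0.049, 0.05], np.float64(0.0647))]]
(((645.1134033203125, -35.352508544921875), (69.98123168945312, 339.6280517578125), 3.4074299335479736), np.int64(6555), np.float64(0.027999563434857544))
{'fx': 292.598, 'fy': 292.598, 'cx': 315.524, 'cy': 198.913, 'T_tool_cam': [[0.001, -0.948, -0.318, 0.081], [1.0, 0.001, -0.0, 0.0], [0.0, -0.318, 0.948, -0.142], [0.0, 0.0, 0.0, 1.0]]}
[[(0.6, [0.4609, 0.143, 0.0622], [0.049, 0.049], np.float64(0.0637))], [(0.57, [0.4529, 0.0669, 0.0622], [0.05, 0.05], np.float64(0.0637))], [(0.85, [0.4444, -0.005, 0.0619], [0.05, 0.049], np.float64(0.0636))], [(0.68, [0.4331, -0.0809, 0.062], [0.048, 0.05], np.float64(0.0636))]]
we [(0.64, array([ 0.65615113, -0.18925892,  0.03925802]))]
4.075 [ 0.07 -0.13  1.97  0.    1.31  0.19]
(((648.414306640625, -34.04045104980469), (68.38180541992188, 339.2827453613281), 3.3987679481506348), np.int64(7107), np.float64(0.02771090469715276))
we [(0.73, array([ 0.65709514, -0.18975736,  0.03927096]))]
5.3333 [-0.07  0.21  1.6   0.    1.33 -0.13]
```

View pics/w.png

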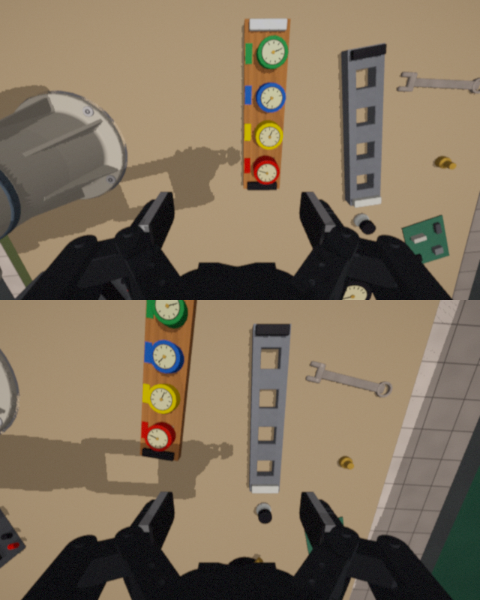

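The wrist and top cameras agree to about 3 mm, and the pitch, rack size and heights all match the given values. Bottom view: the grey rack's white end is at (265,489), at −y in the world. I'll move green first, with checks.

```bash
cat >> h.py <<'E'
AI,AC=-.1235,.0593
PG=dict(green=(.4605,.1427),blue=(.4525,.0667),yellow=(.444,-.0053),red=(.4328,-.0811))
CC=np.array([.648,-.0342]); RC=np.array([-np.sin(AC),np.cos(AC)])
ZG,ZT=.030,.125
def say(t):
    o=robot.get_obs(); print(t,round(o["clock"],1),o["tcp_pos"].round(4),"F",o["wrist_force"].round(1),"op",round(o["opening"],3),"gf",round(o["grasp_force"],1))
def transfer(g):
    x,y=PG[g]; h=CC+RC*(-.1125+.075*G.index(g))
    robot.move_ptp([x,y,ZT],R(AI))
    robot.line_to([x,y,ZG],rate=.12); say("at")
    robot.grab(40); say("grip")
    robot.line_to([x,y,ZT],rate=.1)
    robot.line_to([*h,ZT],R(AC),rate=.15); say("over")
    if robot.get_obs()["grasp_force"]<5: raise SystemExit("lost grip")
    robot.line_to([*h,ZG+.012],rate=.1)
    robot.line_to([*h,ZG+.0005],rate=.02); say("down")
    robot.open(); robot.line_to([*h,ZT],rate=.15); say("done")
E
python3 - <<'E'
from h import *
transfer("green")
x=CC+RC*-.1
robot.move_ptp([x[0]-.08,x[1],.28],R(AC)); robot.dwell(.2)
p,P=cloud("wrist"); cv2.imwrite("pics/g1.png",p)
print(gauge(P,"wrist","green"),CC+RC*-.1125)
E
```

```text
at 7.4 [0.4611 0.1428 0.0305] F [ 0.  -0.4 -0.6] op 1.001 gf 0.0
grip 7.8 [0.461  0.1428 0.0309] F [-2.2 -0.7  7.4] op 0.62 gf 40.8
over 11.4 [ 0.6545 -0.146   0.125 ] F [-0.1 -0.5 -2.3] op 0.621 gf 42.1
down 13.1 [ 0.6545 -0.1465  0.0309] F [-2.5  1.   5.1] op 0.619 gf 42.8
done 14.3 [ 0.6541 -0.1464  0.1242] F [-1.9  0.2  0.2] op 0.999 gf 0.0
[(0.8, [0.6543, -0.1455, 0.0618], [0.05, 0.05], np.float64(0.0637))] [ 0.65466734 -0.14650226]
```

View pics/g1.png

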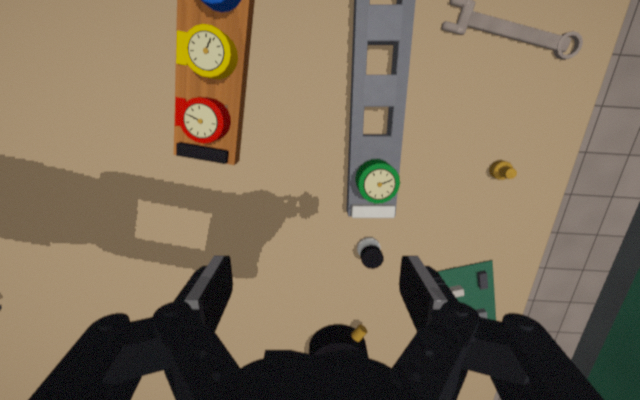

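Green is at (378,182), seated in the hole beside the white end (373,211): top at 62 mm, within 1 mm of target, forces small. I'll do the rest.

```bash
python3 - <<'E'
from h import *
for g in G[1:]: transfer(g)
robot.move_ptp([CC[0]-.1,CC[1],.36],R(AC)); robot.dwell(.3)
p,P=cloud("wrist"); cv2.imwrite("pics/end.png",p)
for i,g in enumerate(G): print(g,gauge(P,"wrist",g),CC+RC*(-.1125+.075*i))
say("end")
E
```

```text
at 17.4 [0.4531 0.0666 0.0305] F [ 0.1  0.5 -0.2] op 0.999 gf 0.0
grip 17.8 [0.453  0.0668 0.0308] F [-0.1  0.3  7.9] op 0.621 gf 40.6
over 20.6 [ 0.6497 -0.0712  0.125 ] F [ 0.1 -0.3 -1.7] op 0.617 gf 42.2
down 22.4 [ 0.6501 -0.0716  0.0309] F [-3.1  0.1  4.5] op 0.62 gf 42.8
done 23.6 [ 0.6496 -0.0716  0.1243] F [-0.2  0.2 -0.2] op 0.996 gf 0.0
at 25.4 [ 0.4445 -0.0054  0.0303] F [ 0.4 -0.4  1.7] op 1.002 gf 0.0
grip 25.8 [ 0.4445 -0.0053  0.0308] F [-1.9 -0.9  8. ] op 0.622 gf 40.6
over 28.4 [0.6451 0.0032 0.1249] F [ 0.  -0.8 -1.7] op 0.623 gf 42.1
down 30.1 [0.6456 0.0032 0.0309] F [-1.8  0.7  6.5] op 0.625 gf 42.6
done 31.3 [0.6452 0.0032 0.1243] F [-1.   0.2 -0.2] op 0.996 gf 0.0
at 33.1 [ 0.4334 -0.0811  0.0303] F [ 0.1  0.  -0.4] op 0.998 gf 0.0
grip 33.5 [ 0.4333 -0.0812  0.0308] F [-1.2 -0.4  9.1] op 0.624 gf 40.5
over 36.5 [0.6409 0.0777 0.125 ] F [-0.2 -0.4 -0.8] op 0.622 gf 42.1
down 38.3 [0.6412 0.0781 0.0309] F [-2.7 -0.8  5.9] op 0.621 gf 42.8
done 39.5 [0.6407 0.078  0.1243] F [ 0.1 -0.2  0.4] op 1.003 gf 0.0
green [(0.73, [0.6546, -0.1452, 0.0618], [0.05, 0.05], np.float64(0.0636))] [ 0.65466734 -0.14650226]
blue [(0.87, [0.6502, -0.0711, 0.062], [0.05, 0.05], np.float64(0.0636))] [ 0.65022245 -0.07163409]
yellow [(0.75, [0.6453, 0.0026, 0.0621], [0.05, 0.05], np.float64(0.0637))] [0.64577755 0.00323409]
red [(0.67, [0.6407, 0.0773, 0.0621], [0.049, 0.05], np.float64(0.0637))] [0.64133266 0.07810226]
end 41.1 [ 0.548  -0.0341  0.3599] F [-0.2 -0.3 -0.6] op 1.004 gf 0.0
```

View pics/end.png

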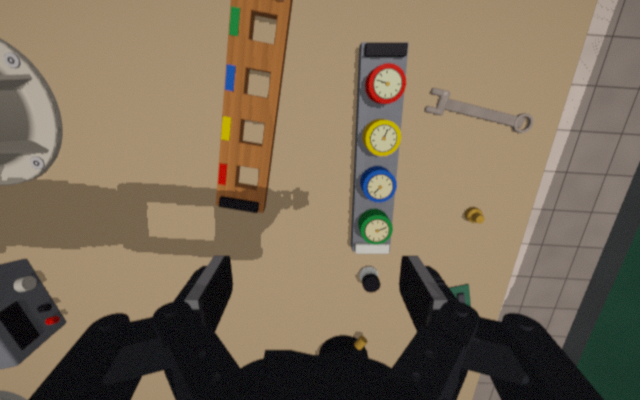

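All four are seated: green (376,227) by the white end (372,249), then blue (378,185), yellow (382,138) and red (386,84). The arm is clear.

```bash
python3 -c "
from cell import robot
print(robot.close_job())"
```

```text
the job is handed in; nothing more can be done
None
```

I moved all four gauges into the grey calibration rack in queue order from the white end (green, blue, yellow, red) and handed the job in at about 41 s; each measured seated and within about 2 mm of its hole's centre, though the hand-in returned no verdict.

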